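# Walk the grit tin out from under the glove rack

### The arm

A 6-joint arm with a two-finger parallel gripper is mounted at the origin on the work surface. World frame = base frame: x ahead of the robot, y to its left, z up, the work surface at z = 0. Lengths are in m, angles in rad, forces in N, time in s.
With the tool pointing down it reaches from about 0.3 to 0.775 m from the base axis. Payload 14.6 kg.
Tool frame: the origin (TCP) lies midway between the tips of the shut fingers; the grasp point (between the pads) lies 19 mm behind it; z points along the fingers, y is the line along which they close (so a half turn about z gives the same grasp; the last joint's range is limited). The gripper opens to 94 mm and grips with 3 to 60 N. Pads are 16 mm wide; open, the fingers measure 119 mm over their backs; the gripper's body (75 mm by 177 mm) begins 78 mm behind the grasp point.
Start: joints at [-1.184, 0.3, 1.521, -0, 1.321, -0.067], TCP at [0.241, -0.494, 0.205] pointing down, gripper open.
Joint ranges: [-3.03, 3.03], [-0.79, 2.21], [0.23, 2.52], [-1.04, 4.18], [0, 3.07], [-2.55, 2.55]. Speed limits (rad/s): [2.22, 2.22, 2.57, 3.14, 3.14, 3.14].

### API

Orientations are given as [roll, pitch, yaw] about the fixed x, y, z axes, in that order (R = Rz(yaw) Ry(pitch) Rx(roll)).
In Python, from station import * gives the robot as it stands.
- The arm moves only by the tool send_rows, never from a script. Its argument "targets" is a list of rows, each an object of numbers: "x", "y", "z": the shift along the world's x, y, z in units of 0.2 m (1.0 is 0.2 m); "spin": the turn about the world's z in units of pi/2 rad (1.0 is pi/2 rad); "claw": the finger opening in mm, from 0 to 94. A call has 1 to 20 rows; each row shifts and turns the commanded pose from where the row before left it; what a row does not reach is not made up. A row lasts 1/10 s, in which the tool goes at most 50 mm and 8.59 degrees, less where a joint would pass 70% of its speed; a pose out of reach is approached as far as the arm can. A call with a number of a shift or a turn outside -1 to 1 is refused whole. A call with a gripper value outside its range is refused whole. The fingers move at their own pace and stop on an object; "force" is the grip in N (left out, the last holds). Time passes only in rows, so rows that do not move let the fingers close. It gives the time, the measured TCP pose, the force, the opening and the grip force at its end, in the units of the state.
- get_obs(): the state, without advancing time (a new reading comes with each control period).
- camera(name): name is "scene" or "top"; returns the picture (400x640x3 uint8, blue, green, red); there is no depth.
- camera_model(name): a dict with "fovy" (degrees; the focal length in pixels is half the picture's height over the tangent of half this angle, whatever the lens; pixels are square), "cx", "cy" (the principal point, pixels), "T" (4x4, takes a point from camera to world coordinates). Camera axes: x right, y down, z forward; pixel columns grow to the right and rows downward; lengths in m; the calibration is good to about 2 mm. A picture is of the moment at which its call begins. camera_model takes no time and is no camera call.
- hand_in(): hands the job in; it is judged then, once.
The state is a dict: "time_s": time; "qpos": joint angles; "joint_vel": joint speeds; "tau": joint torques, N m; "ee_pos": TCP position; "eef_rot": TCP orientation; "force": force on the tool from outside, world axes, zero at the start; "moment": the same for the moment, N m; "grip_width": finger opening in m; "grip_force": force on a finger pad.
Only numpy, scipy, OpenCV 4.12 (cv2) and the standard library are available. Lean on these libraries where they do the work, as an engineer would, in place of code of your own. Each camera call takes 0.05 s, during which the arm holds its last target. There are 200 camera calls.

### The job

Walk the tall, heavy yellow grit tin out from under the wire glove rack onto the cork mat without ever lifting it clear of the bench: first tip it up onto its free end (the narrow end outside the rack, on the robot's left) and, keeping that end where it stands, swing the other end out over towards the mat and set it down flat; then tip it onto that far end and swing the free end round after it. Tip it clearly, raising the end about three centimetres, handle it gently so that it is not slammed or pressed hard into the bench or against the rack, and leave it standing upright and let go, wholly on the mat and squared up with it, with the headlamp, door wedge, glass paperweight and boot spikes left where they are.

Things in the scene. Friction and masses are not known exactly. Their poses are not given: they have to be found in the camera images.
- tin_center (a point): centre (half-way up) of the yellow grit tin: closed, flat-sided painted metal, 140 mm long (its x), 45 mm thick (y), 165 mm tall (z), 0.6 to 0.95 kg, balanced at its centre, white lid band, blue side panels. Starts upright on the bench. Its -x end is the free end, to the robot's left, sticking out from under the rack; +x is the far end. Safe to pinch firmly across its thickness
- tin: the same tin; origin at the centre of its underside, axes as above. Pinched lightly or with little of the pads on it, it can turn between the fingers as it is tipped
- free_foot (a point): middle of the tin's bottom edge at its free (-x) end, 70 mm from the middle of the underside
- far_foot (a point): middle of the tin's bottom edge at its far (+x) end, 70 mm from the middle of the underside
- c_el (a point): bottom corner of the tin, free end, +y side of the tin
- c_er (a point): bottom corner of the tin, free end, -y side of the tin
- c_fl (a point): bottom corner of the tin, far end, +y side of the tin
- c_fr (a point): bottom corner of the tin, far end, -y side of the tin
- rack: fixed wire glove rack; origin on the bench. Its level grid of 8 mm steel rods spans heights 249 to 257 mm, x -26 to +139 and y -49 to +49 mm in its frame. Posts at x = +135, y = +-45 mm on a foot plate (x 110 to 160, y +-65, 8 mm high); open at -x (the robot's left) and at both flanks. The tin starts about at its origin, nearly parallel to it, tin top 84 mm below the rods
- mat: cork mat let in flush with the bench (no step), 190 mm (its x) by 90 mm (its y), origin at its centre. It lies beside the tin and the rack, either on the robot's side or on the side away from it, its long centre line about 85 mm sideways from the tin's start and its middle about 30 mm farther out on the free end's side, nearly parallel to the tin
- headlamp: blue plastic headlamp, 50 x 66 mm, 49 mm high with its toggle, loose; origin at the centre of its underside. Lies on the other side of the tin from the mat
- wedge: red silicone door wedge, 120 mm (x) x 42 mm (y) x 28 mm high, loose; origin at the centre of its underside
- marble: glass marble paperweight with a flat foot, 72 mm across, 60 mm high, loose; origin at the centre of its underside
- spikes: stainless boot spike plate, 130 mm (x) x 70 mm (y), 19 mm high with its spikes, loose; origin at the centre of its underside
- bin: fixed white plastic tilt-out bin, housing 130 mm (x) x 180 mm (y) x 203 mm high, its front leaning out to 130 mm on the -x side; origin at the centre of the underside of the housing
- table: the black oak bench; its top is the level z = 0
Things that resemble listed ones, but are neither listed nor needed, are in the scene too. Of the things like the tin, leave any that is purple; of the rest the smaller one is meant.

How it is judged:
By the outcome, as a careful person would: the job done as asked, in the order asked, and still so for the second after the job is handed in, with the robot touching nothing.
It also fails if it takes over 51 s, if anything falls off the work surface, if the arm or the gripper's body presses on something with over 40 N, if the wrist force passes 120 N, or if a joint passes its speed limit or range.

## Working session

There is one attempt and no reset: what is moved stays moved. The work goes in short steps, Python scripts to look and compute and a tool call to move; the robot and the scene stay as the last step left them, time stands still between calls to the robot, and variables do not carry over. Pictures are saved under pics/ and viewed, at most 10 in all, crops included, and the job is handed in when it is done.

Besides the shell and the picture viewer there is one more tool, called after "Emit:" as name(argument=value, ...), one argument or row to a line, values as JSON. send_rows: Moves the arm, as the interface text tells. Its arguments: {"type":"object","properties":{"targets":{"type":"array"},"force":{"type":"number"}},"required":["targets"]}

```bash
mkdir -p pics; ls; python3 - <<'E'
from station import *
import cv2
for n in("scene","top"):
    cv2.imwrite(f"pics/{n}0.png",camera(n)); m=camera_model(n); print(n,m["fovy"],m["cx"],m["cy"]); print(m["T"])
E
```

```text
pics
scene 42.97823653806054 323.65698081641773 197.72955774915624
[[ 0.25946337 -0.9166475   0.30403309  0.039685  ]
 [-0.96574441 -0.24759202  0.07769121 -0.20887428]
 [ 0.00406071 -0.31377628 -0.94948826  1.66149347]
 [ 0.          0.          0.          1.        ]]
top 47.15627698027649 325.6551512510066 198.89686405787518
[[ 0.01238918 -0.99847346  0.05382625  0.47096005]
 [-0.99990412 -0.01203795  0.00684446 -0.07889076]
 [-0.00618605 -0.05390589 -0.99852686  1.249466  ]
 [ 0.          0.          0.          1.        ]]
```

View pics/scene0.png

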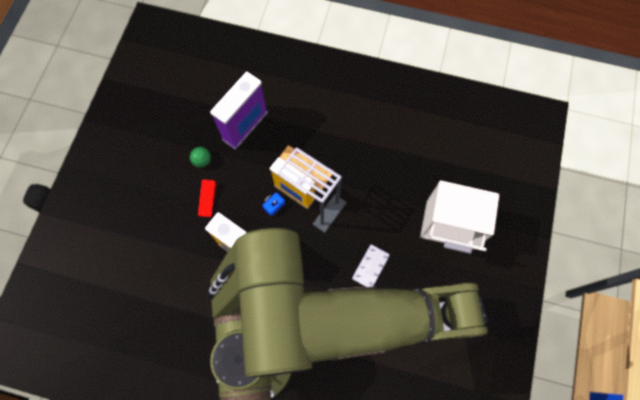

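View pics/top0.png

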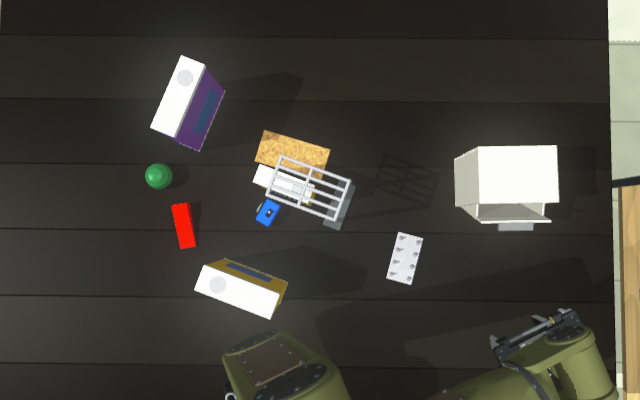

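```bash
python3 - <<'E'
import cv2,numpy as np
a=cv2.imread("pics/top0.png")[115:240,240:365]
b=cv2.imread("pics/scene0.png")[135:240,250:355]
cv2.imwrite("pics/c0.png",np.hstack([cv2.resize(a,(400,400),interpolation=2),cv2.resize(b,(400,400),interpolation=2)]))
cv2.imwrite("pics/c1.png",cv2.resize(a,(600,600),interpolation=cv2.INTER_CUBIC))
E
```

```text
(no output)
```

View pics/c0.png

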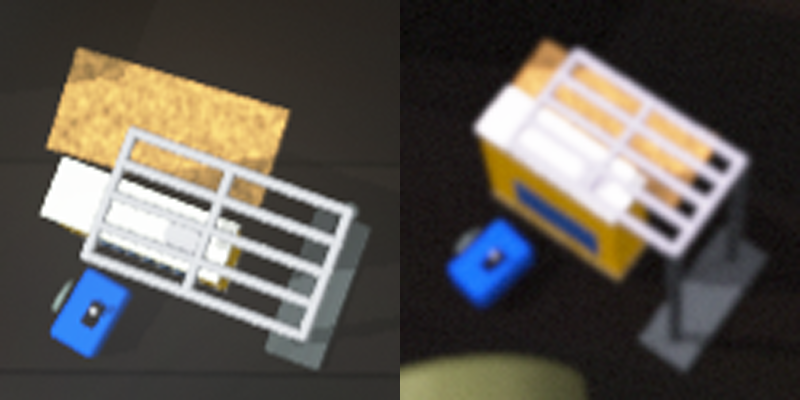

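View pics/c1.png

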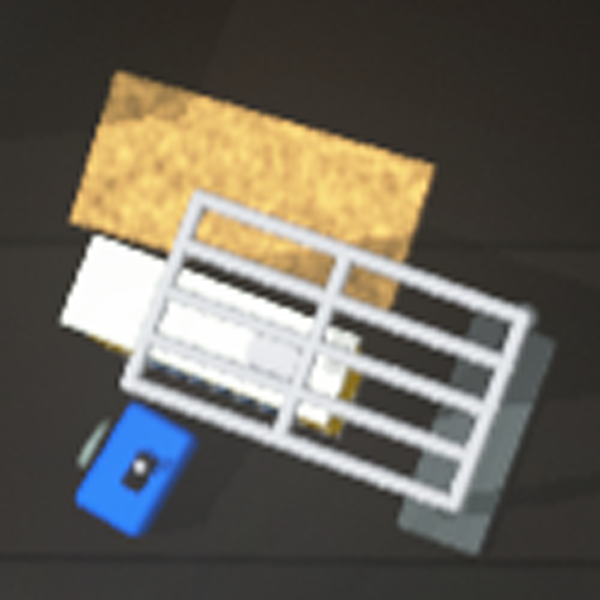

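```bash
cat > h.py <<'E'
from station import *
import numpy as np, cv2
def ray(n,p,z):
    m=camera_model(n);T=np.array(m["T"]);f=200/np.tan(np.radians(m["fovy"])/2)
    d=T[:3,:3]@np.array([(p[0]-m["cx"])/f,(p[1]-m["cy"])/f,1]);o=T[:3,3]
    return (o+d*(z-o[2])/d[2])
def proj(n,P):
    m=camera_model(n);T=np.array(m["T"]);f=200/np.tan(np.radians(m["fovy"])/2)
    q=T[:3,:3].T@(np.array(P)-T[:3,3]);return f*q[0]/q[2]+m["cx"],f*q[1]/q[2]+m["cy"]
E
python3 - <<'E'
from h import *
c=lambda u,v:(240+(u+.5)/4.8-.5,115+(v+.5)/4.8-.5)
S={"mat":(0,[(117,70),(435,163),(388,310),(70,222)]),"tin":(.165,[(97,235),(360,335),(335,434),(62,322)]),"rack":(.257,[(193,188),(532,312),(460,512),(122,387)])}
for k,(z,P) in S.items():
    W=np.array([ray("top",c(*p),z)[:2] for p in P]); print(k,W.round(4).tolist(),"ctr",W.mean(0).round(4))
    print([round(float(np.linalg.norm(W[i]-W[i-1])),4) for i in range(4)], [round(float(np.degrees(np.arctan2(*(b-a)[::-1]))),1) for a,b in((W[0],W[1]),(W[3],W[2]))])
a=np.array(camera("top"))[115:240,240:365]
o=get_obs();print(o["ee_pos"],o["eef_rot"],o["time_s"],o["grip_width"],o["force"])
hsv=cv2.cvtColor(a,cv2.COLOR_BGR2HSV)
m=cv2.inRange(hsv,(95,150,100),(125,255,255));ct=max(cv2.findContours(m,0,2)[0],key=cv2.contourArea)
print([ray("top",(x+240,y+115),.04)[:2].round(3).tolist() for x,y in cv2.boxPoints(cv2.minAreaRect(ct))])
E
```

```text
mat [[0.7286, 0.102], [0.6769, -0.0812], [0.5922, -0.0554], [0.6405, 0.1272]] ctr [0.6596 0.0232]
[0.0916, 0.1903, 0.0886, 0.1889] [-105.8, -104.8]
tin [[0.6118, 0.0864], [0.5636, -0.0448], [0.5144, -0.0331], [0.5683, 0.1029]] ctr [0.5645 0.0278]
[0.0465, 0.1398, 0.0505, 0.1463] [-110.2, -111.6]
rack [[0.6218, 0.0292], [0.5671, -0.1254], [0.4763, -0.0938], [0.5308, 0.0597]] ctr [ 0.549  -0.0326]
[0.096, 0.164, 0.0962, 0.1629] [-109.5, -109.6]
[ 0.24104236 -0.49416357  0.20504452] [-3.14077005e+00 -4.24823038e-05  4.53829703e-01] 0.15 0.0940971957150674 [-0.03944382 -1.12899868 -0.68887776]
[[0.481, 0.117], [0.538, 0.085], [0.517, 0.047], [0.459, 0.079]]
```

```bash
cat > clr.py <<'E'
import numpy as np
# rack frame, mm. body 75x177 from tip+97; fingers 20 x (22.5..36) x2, rods z249..257, x>-26,|y|<49
from itertools import product
def rect(c,ph,xs,ys):
    u=np.array([np.cos(ph),np.sin(ph)]);v=np.array([-u[1],u[0]])
    X,Y=np.meshgrid(np.linspace(*xs,25),np.linspace(*ys,60));return c+X[...,None]*u+Y[...,None]*v
def gap(P):
    dx=np.maximum(np.maximum(-26-P[...,0],P[...,0]-139),0);dy=np.maximum(abs(P[...,1])-49,0)
    return float(np.hypot(dx,dy).min())
def show(c,ph,tip):
    b=gap(rect(c,ph,(-37.5,37.5),(-88.5,88.5)));f=min(gap(rect(c,ph,(-10,10),s)) for s in((22,36),(-36,-22)))
    return f"body z {tip+97-257:5.1f} over rods, gap {b:5.1f}; finger gap {f:5.1f}"
F=np.array([-77.,0]);h=163.;tip0=161.3
import sys
dx=float(sys.argv[1])
for ph,th in [(0,0),(0,13),(20,13),(38,13),(38,10),(38,7),(38,3),(38,0)]:
    p,t=np.radians([ph,th]);u=np.array([np.cos(p),np.sin(p)])
    print(1,ph,th,show(F+u*(dx*np.cos(t)-h*np.sin(t)),p,tip0+dx*np.sin(t)+h*np.cos(t)-h))
p=np.radians(38);G=F+140*np.array([np.cos(p),np.sin(p)]);d=140-dx
for ph,th in [(38,0),(36,2),(33,4),(30,6),(27,8),(24,10),(20,12.5),(12,12.5),(4,12.5),(4,0)]:
    p,t=np.radians([ph,th]);u=np.array([np.cos(p),np.sin(p)])
    print(2,ph,th,show(G+u*(-d*np.cos(t)+h*np.sin(t)),p,tip0+d*np.sin(t)+h*np.cos(t)-h))
E
python3 clr.py 15; python3 clr.py 10
```

```text
1 0 0 body z   1.3 over rods, gap   0.0; finger gap  26.0
1 0 13 body z   0.5 over rods, gap  35.6; finger gap  63.1
1 20 13 body z   0.5 over rods, gap  15.7; finger gap  50.0
1 38 13 body z   0.5 over rods, gap   0.0; finger gap  38.3
1 38 10 body z   1.4 over rods, gap   0.0; finger gap  31.6
1 38 7 body z   1.9 over rods, gap   0.0; finger gap  24.9
1 38 3 body z   1.9 over rods, gap   0.0; finger gap  15.9
1 38 0 body z   1.3 over rods, gap   0.0; finger gap   9.1
2 38 0 body z   1.3 over rods, gap   0.0; finger gap   9.1
2 36 2 body z   5.6 over rods, gap   0.0; finger gap   7.9
2 33 4 body z   9.6 over rods, gap   0.0; finger gap   7.7
2 30 6 body z  13.5 over rods, gap   0.0; finger gap   6.9
2 27 8 body z  17.1 over rods, gap   0.0; finger gap   5.5
2 24 10 body z  20.5 over rods, gap   0.0; finger gap   3.5
2 20 12.5 body z  24.5 over rods, gap   0.0; finger gap   0.5
2 12 12.5 body z  24.5 over rods, gap   0.0; finger gap   8.3
2 4 12.5 body z  24.5 over rods, gap   0.0; finger gap  14.7
2 4 0 body z   1.3 over rods, gap  21.8; finger gap  52.9
1 0 0 body z   1.3 over rods
[... 343 characters left out ...]
 1.6 over rods, gap   0.0; finger gap  19.8
1 38 0 body z   1.3 over rods, gap   0.0; finger gap  13.1
2 38 0 body z   1.3 over rods, gap   0.0; finger gap  13.1
2 36 2 body z   5.7 over rods, gap   0.0; finger gap  11.9
2 33 4 body z  10.0 over rods, gap   0.0; finger gap  11.9
2 30 6 body z  14.0 over rods, gap   0.0; finger gap  11.2
2 27 8 body z  17.8 over rods, gap   0.0; finger gap   9.9
2 24 10 body z  21.4 over rods, gap   0.0; finger gap   8.0
2 20 12.5 body z  25.6 over rods, gap   0.0; finger gap   5.1
2 12 12.5 body z  25.6 over rods, gap   0.0; finger gap  13.0
2 4 12.5 body z  25.6 over rods, gap   0.0; finger gap  19.6
2 4 0 body z   1.3 over rods, gap  26.8; finger gap  57.9
```

Emit:
send_rows(
  targets=[
    {"z": 0.2, "claw": 60},
    {"z": 0.2},
    {"z": 0.2},
    {"z": 0.2},
    {"x": 0.1, "y": 0.18, "spin": 0.03},
    {"x": 0.1, "y": 0.18, "spin": 0.03},
    {"x": 0.1, "y": 0.18, "spin": 0.03},
    {"x": 0.1, "y": 0.18, "spin": 0.03},
    {"x": 0.1, "y": 0.18, "spin": 0.03},
    {"x": 0.1, "y": 0.18, "spin": 0.03},
    {"x": 0.1, "y": 0.18, "spin": 0.03},
    {"x": 0.1, "y": 0.18, "spin": 0.03},
    {"x": 0.1, "y": 0.18, "spin": 0.03},
    {"x": 0.1, "y": 0.18, "spin": 0.03},
    {"x": 0.1, "y": 0.18, "spin": 0.03},
    {"x": 0.1, "y": 0.18, "spin": 0.03},
    {"x": 0.1, "y": 0.18, "spin": 0.03},
    {"x": 0.12, "y": 0.18, "spin": 0.03},
    {"x": 0.15, "y": 0.17, "spin": 0.03},
    {"x": 0.15, "y": 0.18, "spin": 0.034},
  ],
  force=40,
)

```text
schema error: expected keys x, y, z, spin, claw
```

Emit:
send_rows(
  targets=[
    {"x": 0, "y": 0, "z": 0.2, "spin": 0, "claw": 60},
    {"x": 0, "y": 0, "z": 0.2, "spin": 0, "claw": 60},
    {"x": 0, "y": 0, "z": 0.2, "spin": 0, "claw": 60},
    {"x": 0, "y": 0.1, "z": 0.2, "spin": 0, "claw": 60},
    {"x": 0.1, "y": 0.18, "z": 0, "spin": 0.03, "claw": 60},
    {"x": 0.1, "y": 0.18, "z": 0, "spin": 0.03, "claw": 60},
    {"x": 0.1, "y": 0.18, "z": 0, "spin": 0.03, "claw": 60},
    {"x": 0.1, "y": 0.18, "z": 0, "spin": 0.03, "claw": 60},
    {"x": 0.1, "y": 0.18, "z": 0, "spin": 0.03, "claw": 60},
    {"x": 0.1, "y": 0.18, "z": 0, "spin": 0.03, "claw": 60},
    {"x": 0.1, "y": 0.18, "z": 0, "spin": 0.03, "claw": 60},
    {"x": 0.1, "y": 0.18, "z": 0, "spin": 0.03, "claw": 60},
    {"x": 0.1, "y": 0.18, "z": 0, "spin": 0.03, "claw": 60},
    {"x": 0.1, "y": 0.18, "z": 0, "spin": 0.03, "claw": 60},
    {"x": 0.12, "y": 0.18, "z": 0, "spin": 0.03, "claw": 60},
    {"x": 0.12, "y": 0.18, "z": 0, "spin": 0.03, "claw": 60},
    {"x": 0.12, "y": 0.18, "z": 0, "spin": 0.03, "claw": 60},
    {"x": 0.12, "y": 0.18, "z": 0, "spin": 0.03, "claw": 60},
    {"x": 0.12, "y": 0.18, "z": 0, "spin": 0.03, "claw": 60},
    {"x": 0.12, "y": 0.11, "z": 0, "spin": 0.03, "claw": 60},
  ],
  force=40,
)

```text
time_s: 2.15
ee_pos: [0.5857, 0.0903, 0.3651]
eef_rot: [-3.141, -0.0, 1.211]
force: [0.2, -1.2, 1.5]
grip_width: 0.0598
grip_force: 0.0
```

```bash
python3 - <<'E'
from h import *
o=get_obs();print(o["ee_pos"],np.degrees(o["eef_rot"]),o["time_s"],o["qpos"],o["force"],o["grip_width"])
F0=np.array([.5904,.0941]);a=np.radians(-110.4);t=F0+.012*np.array([np.cos(a),np.sin(a)])
print("target",t,"delta units",(t-o["ee_pos"][:2])/.2)
im=camera("top");cv2.imwrite("pics/t1.png",cv2.resize(im[60:300,150:470],(800,600),interpolation=2))
E
```

```text
[0.58569519 0.09027133 0.36511745] [-1.79970202e+02 -1.21345018e-03  6.94090530e+01] 2.15 [9.10112541e-02 3.42551027e-01 1.10371954e+00 2.47393683e-04
 1.69578107e+00 4.50421854e-01] [ 0.20377622 -1.15824184  1.5016263 ] 0.05978144642107117
target [0.58621714 0.08285262] delta units [ 0.00260975 -0.03709357]
```

View pics/t1.png

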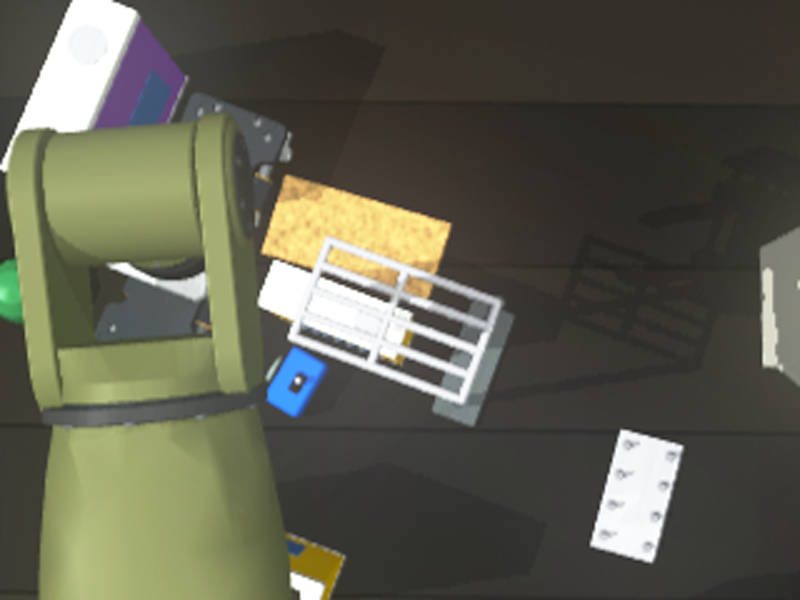

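Emit:
send_rows(
  targets=[
    {"x": 0.003, "y": -0.037, "z": -0.2, "spin": 0, "claw": 60},
    {"x": 0, "y": 0, "z": -0.2, "spin": 0, "claw": 60},
    {"x": 0, "y": 0, "z": -0.2, "spin": 0, "claw": 60},
    {"x": 0, "y": 0, "z": -0.15, "spin": 0, "claw": 60},
    {"x": 0, "y": 0, "z": -0.1, "spin": 0, "claw": 60},
    {"x": 0, "y": 0, "z": -0.08, "spin": 0, "claw": 60},
    {"x": 0, "y": 0, "z": -0.05, "spin": 0, "claw": 60},
    {"x": 0, "y": 0, "z": -0.03, "spin": 0, "claw": 60},
    {"x": 0, "y": 0, "z": -0.008, "spin": 0, "claw": 60},
    {"x": 0, "y": 0, "z": 0, "spin": 0, "claw": 60},
  ],
  force=30,
)

```text
time_s: 3.2
ee_pos: [0.5859, 0.0803, 0.1623]
eef_rot: [3.141, -0.0, 1.208]
force: [0.1, 0.2, 0.5]
grip_width: 0.0603
grip_force: 0.0
```

```bash
python3 - <<'E'
from h import *
im=camera("top");sc=camera("scene");o=get_obs();print(o["ee_pos"],o["force"])
cv2.imwrite("pics/t2.png",np.hstack([cv2.resize(im[110:250,190:330],(400,400),interpolation=2),cv2.resize(sc[110:230,230:350],(400,400),interpolation=2)]))
E
```

```text
[0.58597877 0.08029556 0.16257428] [-0.14671439 -0.27127972 -0.14105169]
```

View pics/t2.png

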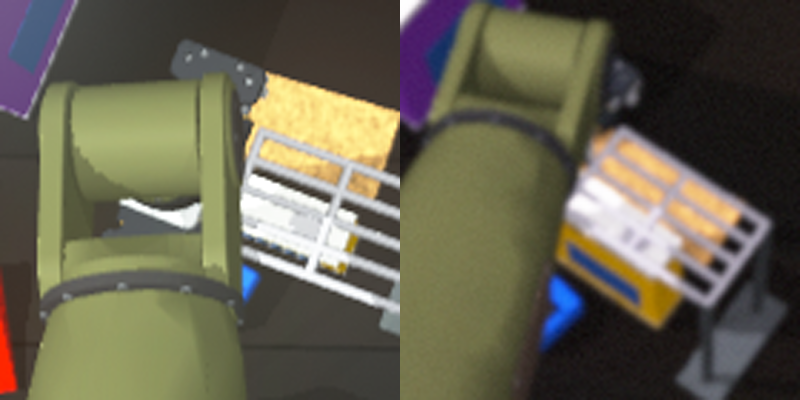

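Emit:
send_rows(
  targets=[
    {"x": 0, "y": 0.007, "z": -0.006, "spin": 0, "claw": 60},
    {"x": 0, "y": 0, "z": 0, "spin": 0, "claw": 50},
    {"x": 0, "y": 0, "z": 0, "spin": 0, "claw": 46},
    {"x": 0, "y": 0, "z": 0, "spin": 0, "claw": 40},
    {"x": 0, "y": 0, "z": 0, "spin": 0, "claw": 40},
    {"x": 0, "y": 0, "z": 0, "spin": 0, "claw": 40},
  ],
  force=40,
)

```text
time_s: 3.9
ee_pos: [0.5858, 0.0817, 0.1608]
eef_rot: [3.141, -0.0, 1.208]
force: [0.9, 0.2, 0.7]
grip_width: 0.0442
grip_force: 40.0
```

Emit:
send_rows(
  targets=[
    {"x": 0.0034, "y": 0.009, "z": -0.001, "spin": 0, "claw": 40},
    {"x": 0.0034, "y": 0.009, "z": 0, "spin": 0, "claw": 40},
    {"x": 0.0034, "y": 0.009, "z": 0, "spin": 0, "claw": 40},
    {"x": 0.0034, "y": 0.009, "z": 0, "spin": 0, "claw": 40},
    {"x": 0.0034, "y": 0.009, "z": 0, "spin": 0, "claw": 40},
    {"x": 0.0034, "y": 0.009, "z": 0, "spin": 0, "claw": 40},
    {"x": 0.0034, "y": 0.009, "z": 0, "spin": 0, "claw": 40},
    {"x": 0.0034, "y": 0.009, "z": 0, "spin": 0, "claw": 40},
  ],
  force=40,
)

```text
time_s: 4.7
ee_pos: [0.5913, 0.0957, 0.1611]
eef_rot: [3.141, 0.001, 1.208]
force: [-2.0, -4.7, 7.5]
grip_width: 0.0439
grip_force: 40.0
```

```bash
python3 - <<'E'
from h import *
im=camera("top");sc=camera("scene");o=get_obs();print(o["ee_pos"],o["force"],o["moment"],o["grip_width"])
cv2.imwrite("pics/t3.png",np.hstack([cv2.resize(im[140:230,260:350],(400,400),interpolation=2),cv2.resize(sc[130:240,250:360],(400,400),interpolation=2)]))
E
```

```text
[0.59129182 0.0958483  0.16108241] [-2.81349674 -5.25213234  6.65951804] [-1.19031036  0.53671883  0.04471129] 0.044460871246830305
```

View pics/t3.png

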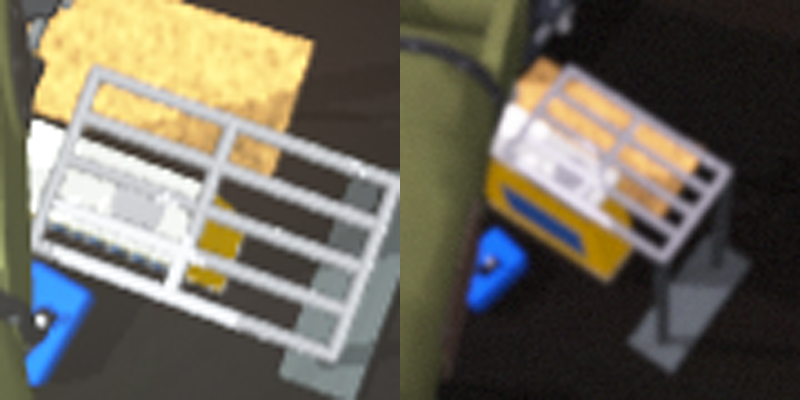

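Emit:
send_rows(
  targets=[
    {"x": 0.0034, "y": 0.009, "z": 0, "spin": 0, "claw": 40},
    {"x": 0.0034, "y": 0.009, "z": 0, "spin": 0, "claw": 40},
    {"x": 0.0034, "y": 0.009, "z": 0, "spin": 0, "claw": 40},
    {"x": 0.0034, "y": 0.009, "z": 0, "spin": 0, "claw": 40},
    {"x": 0.0034, "y": 0.009, "z": -0.001, "spin": 0, "claw": 40},
    {"x": 0.0034, "y": 0.009, "z": -0.001, "spin": 0, "claw": 40},
    {"x": 0.0034, "y": 0.009, "z": -0.001, "spin": 0, "claw": 40},
    {"x": 0.0034, "y": 0.009, "z": -0.001, "spin": 0, "claw": 40},
    {"x": 0.0034, "y": 0.009, "z": -0.001, "spin": 0, "claw": 40},
    {"x": 0.0034, "y": 0.009, "z": -0.001, "spin": 0, "claw": 40},
    {"x": 0.0034, "y": 0.009, "z": -0.001, "spin": 0, "claw": 40},
    {"x": 0.0034, "y": 0.009, "z": -0.001, "spin": 0, "claw": 40},
  ],
  force=40,
)

```text
time_s: 6.0
ee_pos: [0.5994, 0.1176, 0.1593]
eef_rot: [3.141, 0.0, 1.208]
force: [-0.8, -2.9, 6.1]
grip_width: 0.0444
grip_force: 40.0
```

```bash
python3 - <<'E'
from h import *
im=camera("top");sc=camera("scene");o=get_obs();print(o["ee_pos"],o["force"],o["moment"],o["grip_width"])
cv2.imwrite("pics/t4.png",np.hstack([cv2.resize(im[140:230,260:350],(400,400),interpolation=2),cv2.resize(sc[130:240,250:360],(400,400),interpolation=2)]))
# predicted corners for hypothesis tilt 13.5 about F0, far bottom corners, vs sliding
F0=np.array([.5900,.0940]);a=np.radians(-110.6);u=np.array([np.cos(a),np.sin(a)]);v=np.array([-u[1],u[0]])
for th in(0,13.5):
  t=np.radians(th)
  for nm,X,Z in(("fb",.14,0),("ft",.14,.165)):
    for s in(-.0225,.0225):
      P=np.r_[F0+u*(X*np.cos(t)-Z*np.sin(t))+v*s,X*np.sin(t)+Z*np.cos(t)]
      p=proj("top",P);q=proj("scene",P);print(th,nm,s,"crop top",np.round([(p[0]-260)*4.44,(p[1]-140)*4.44]),"scene",np.round([400+(q[0]-250)*3.64,(q[1]-130)*3.64]))
E
```

```text
[0.59946095 0.11768396 0.15923831] [-1.23904978 -3.4441739   4.84064403] [-0.95700143  0.27622884  0.03670077] 0.04400287519131349
0 fb -0.0225 crop top [224. 291.] scene [609. 286.]
0 fb 0.0225 crop top [251. 223.] scene [637. 249.]
0 ft -0.0225 crop top [212. 279.] scene [604. 229.]
0 ft 0.0225 crop top [243. 200.] scene [635. 189.]
13.5 fb -0.0225 crop top [216. 286.] scene [604. 273.]
13.5 fb 0.0225 crop top [243. 217.] scene [633. 236.]
13.5 ft -0.0225 crop top [134. 247.] scene [562. 191.]
13.5 ft 0.0225 crop top [165. 167.] scene [594. 150.]
```

View pics/t4.png

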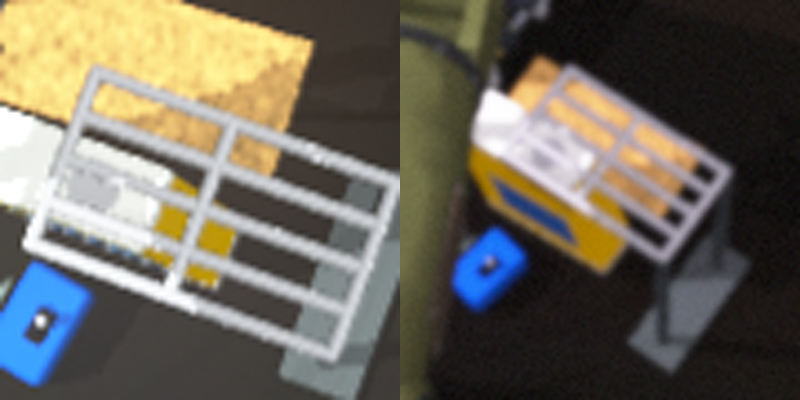

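Emit:
send_rows(
  targets=[
    {"x": -0.0042, "y": 0.0012, "z": 0, "spin": 0.0217, "claw": 40},
    {"x": -0.0042, "y": 0.0012, "z": 0, "spin": 0.0217, "claw": 40},
    {"x": -0.0042, "y": 0.0012, "z": 0, "spin": 0.0217, "claw": 40},
    {"x": -0.0042, "y": 0.0012, "z": 0, "spin": 0.0217, "claw": 40},
    {"x": -0.0042, "y": 0.0012, "z": 0, "spin": 0.0217, "claw": 40},
    {"x": -0.0043, "y": 0.0005, "z": 0, "spin": 0.0217, "claw": 40},
    {"x": -0.0043, "y": 0.0005, "z": 0, "spin": 0.0217, "claw": 40},
    {"x": -0.0043, "y": 0.0005, "z": 0, "spin": 0.0217, "claw": 40},
    {"x": -0.0043, "y": 0.0005, "z": 0, "spin": 0.0217, "claw": 40},
    {"x": -0.0043, "y": 0.0005, "z": 0, "spin": 0.0217, "claw": 40},
    {"x": -0.0043, "y": -0.0003, "z": 0, "spin": 0.0217, "claw": 40},
    {"x": -0.0043, "y": -0.0003, "z": 0, "spin": 0.0217, "claw": 40},
    {"x": -0.0043, "y": -0.0003, "z": 0, "spin": 0.0217, "claw": 40},
  ],
  force=40,
)

```text
time_s: 7.4
ee_pos: [0.5888, 0.1191, 0.1598]
eef_rot: [3.14, 0.0, 1.652]
force: [-0.1, -3.4, 8.1]
grip_width: 0.044
grip_force: 40.0
```

```bash
cat >> h.py <<'E'
def yel():
    im=camera("top"); hsv=cv2.cvtColor(im,cv2.COLOR_BGR2HSV); return im,hsv
def pred(F0,yaw,th,dx=.013,h=.163):
    a,t=np.radians([yaw,th]);u=np.array([np.cos(a),np.sin(a)])
    return F0+u*(dx*np.cos(t)-h*np.sin(t)), dx*np.sin(t)+h*np.cos(t)-h
E
python3 - <<'E'
from h import *
o=get_obs();y=np.degrees(o["eef_rot"][2])-180;p=np.array(o["ee_pos"]);print(p,y,o["force"],o["moment"],o["grip_width"],o["qpos"][5])
a=np.radians(y);print("foot if tilt 13.5:",p[:2]+.0254*np.array([np.cos(a),np.sin(a)]))
F0=np.array([.5905,.0940]);z0=.1608
L=[(y,13.5),(-78,11.5),(-74.5,9.5),(-71.5,7.5),(-71,0)]
prev=np.r_[p]
for yy,th in L:
    q,dz=pred(F0,yy,th);P=np.r_[q,z0+dz];print(yy,th,P.round(4),"d units",((P-prev)/.2).round(4));prev=P
E
```

```text
[0.58880871 0.11911668 0.15975245] -85.33972568971166 [-0.06193697 -3.37431522  8.08719797] [-0.72475499 -0.24705812 -0.08132279] 0.04395387480657043 0.05764738989334741
foot if tilt 13.5: [0.5908724  0.09380065]
-85.33972568971166 13.5 [0.5884 0.1193 0.1593] d units [-0.0019  0.0011 -0.0021]
-78 11.5 [0.5864 0.1133 0.1601] d units [-0.0102 -0.03    0.0039]
-74.5 9.5 [0.5867 0.1076 0.1607] d units [ 0.0017 -0.0288  0.003 ]
-71.5 7.5 [0.5878 0.102  0.1611] d units [ 0.0055 -0.0281  0.002 ]
-71 0 [0.5947 0.0817 0.1608] d units [ 0.0345 -0.1012 -0.0015]
```

Emit:
send_rows(
  targets=[
    {"x": -0.002, "y": -0.006, "z": 0.0016, "spin": 0.0163, "claw": 40},
    {"x": -0.002, "y": -0.006, "z": 0.0016, "spin": 0.0163, "claw": 40},
    {"x": -0.002, "y": -0.006, "z": 0.0016, "spin": 0.0163, "claw": 40},
    {"x": -0.002, "y": -0.006, "z": 0.0016, "spin": 0.0163, "claw": 40},
    {"x": -0.002, "y": -0.006, "z": 0.0012, "spin": 0.0163, "claw": 40},
    {"x": 0.0004, "y": -0.0072, "z": 0.001, "spin": 0.0097, "claw": 40},
    {"x": 0.0004, "y": -0.0072, "z": 0.001, "spin": 0.0097, "claw": 40},
    {"x": 0.0004, "y": -0.0072, "z": 0.0008, "spin": 0.0097, "claw": 40},
    {"x": 0.0004, "y": -0.0072, "z": 0.0008, "spin": 0.0097, "claw": 40},
    {"x": 0.0014, "y": -0.007, "z": 0.0004, "spin": 0.0083, "claw": 40},
    {"x": 0.0014, "y": -0.007, "z": 0.0004, "spin": 0.0083, "claw": 40},
    {"x": 0.0014, "y": -0.007, "z": 0.0004, "spin": 0.0083, "claw": 40},
    {"x": 0.0014, "y": -0.007, "z": 0.0004, "spin": 0.0083, "claw": 40},
  ],
  force=40,
)

```text
time_s: 8.7
ee_pos: [0.5875, 0.1017, 0.1611]
eef_rot: [-3.141, -0.0, 1.893]
force: [1.9, -2.1, -0.2]
grip_width: 0.0441
grip_force: 40.0
```

```bash
python3 - <<'E'
from h import *
o=get_obs();y=np.degrees(o["eef_rot"][2])-180;p=np.array(o["ee_pos"]);print(p,y,o["force"],o["moment"],o["grip_width"])
prev=p
for yy,th in [(y,7.5),(y,0)]:
    q,dz=pred(np.array([.5906,.0939]),yy,th);P=np.r_[q,.1608+dz];print(yy,th,P.round(4),"d units",((P-prev)/.2).round(4));prev=P
E
```

```text
[0.58747626 0.10173431 0.16111791] -71.5355149249678 [ 1.88663324 -2.07581146 -0.20809206] [ 0.06046644 -0.59165124  0.02808263] 0.04407116974766915
-71.5355149249678 7.5 [0.5879 0.1019 0.1611] d units [ 0.0023  0.0006 -0.0001]
-71.5355149249678 0 [0.5947 0.0816 0.1608] d units [ 0.0339 -0.1014 -0.0015]
```

Emit:
send_rows(
  targets=[
    {"x": 0.003, "y": -0.0088, "z": 0, "spin": 0, "claw": 40},
    {"x": 0.003, "y": -0.0088, "z": 0, "spin": 0, "claw": 40},
    {"x": 0.003, "y": -0.0088, "z": 0, "spin": 0, "claw": 40},
    {"x": 0.003, "y": -0.0088, "z": 0, "spin": 0, "claw": 40},
    {"x": 0.003, "y": -0.0088, "z": 0, "spin": 0, "claw": 40},
    {"x": 0.003, "y": -0.0088, "z": 0, "spin": 0, "claw": 40},
    {"x": 0.003, "y": -0.0088, "z": 0, "spin": 0, "claw": 40},
    {"x": 0.003, "y": -0.0088, "z": 0, "spin": 0, "claw": 40},
    {"x": 0.003, "y": -0.0088, "z": 0, "spin": 0, "claw": 40},
    {"x": 0.002, "y": -0.0055, "z": 0, "spin": 0, "claw": 40},
    {"x": 0.002, "y": -0.005, "z": 0, "spin": 0, "claw": 40},
    {"x": 0.0015, "y": -0.0045, "z": 0, "spin": 0, "claw": 40},
    {"x": 0.0012, "y": -0.003, "z": 0, "spin": 0, "claw": 40},
    {"x": 0.0007, "y": -0.002, "z": 0, "spin": 0, "claw": 40},
    {"x": 0, "y": 0, "z": 0, "spin": 0, "claw": 40},
  ],
  force=40,
)

```text
time_s: 10.2
ee_pos: [0.5945, 0.082, 0.1613]
eef_rot: [-3.141, -0.0, 1.892]
force: [-0.8, 2.8, -2.7]
grip_width: 0.0439
grip_force: 40.0
```

```bash
python3 - <<'E'
from h import *
im=camera("top");sc=camera("scene");o=get_obs();y=np.degrees(o["eef_rot"][2])-180;print(o["ee_pos"],y,o["force"],o["moment"],o["grip_width"])
cv2.imwrite("pics/t5.png",np.hstack([cv2.resize(im[130:230,250:350],(400,400),interpolation=2),cv2.resize(sc[120:220,250:350],(400,400),interpolation=2)]))
F0=np.array([.5906,.0939]);a=np.radians(y);u=np.array([np.cos(a),np.sin(a)]);v=np.array([-u[1],u[0]])
for nm,X,Z in(("fb",.14,0),("ft",.14,.165),("nt",.0,.165)):
    for s in(-.0225,.0225):
      P=np.r_[F0+u*X+v*s,Z];p=proj("top",P);q=proj("scene",P);print(nm,s,np.round([(p[0]-250)*4,(p[1]-130)*4]),"scene",np.round([400+(q[0]-250)*4,(q[1]-120)*4]))
E
```

```text
[0.5944989  0.08197891 0.16133308] -71.59484559021304 [-0.74849642  3.13976111 -3.37284571] [0.79585995 0.30275449 0.00280022] 0.043838119960345985
fb -0.0225 [269. 166.] scene [677. 259.]
fb 0.0225 [249. 103.] scene [674. 211.]
ft -0.0225 [262. 134.] scene [676. 189.]
ft 0.0225 [239.  63.] scene [673. 136.]
nt -0.0225 [ 37. 205.] scene [499. 198.]
nt 0.0225 [ 15. 134.] scene [498. 146.]
```

View pics/t5.png

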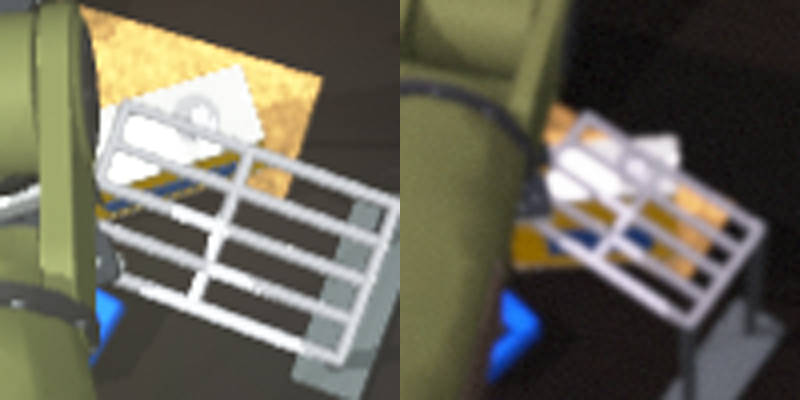

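Emit:
send_rows(
  targets=[
    {"x": 0, "y": 0, "z": 0, "spin": 0, "claw": 48},
    {"x": 0, "y": 0, "z": 0, "spin": 0, "claw": 48},
    {"x": 0, "y": 0, "z": 0, "spin": 0, "claw": 48},
    {"x": 0, "y": 0, "z": -0.001, "spin": 0, "claw": 48},
    {"x": 0, "y": 0, "z": 0, "spin": 0, "claw": 44},
    {"x": 0, "y": 0, "z": 0, "spin": 0, "claw": 40},
    {"x": 0, "y": 0, "z": 0, "spin": 0, "claw": 40},
    {"x": 0, "y": 0, "z": 0, "spin": 0, "claw": 40},
  ],
  force=45,
)

```text
time_s: 11.1
ee_pos: [0.5947, 0.0819, 0.1613]
eef_rot: [3.141, 0.0, 1.892]
force: [2.1, 0.1, -0.5]
grip_width: 0.0437
grip_force: 45.0
```

```bash
python3 - <<'E'
from h import *
o=get_obs();y=np.degrees(o["eef_rot"][2])-180;p=np.array(o["ee_pos"]);print(p,y,o["force"],o["grip_width"])
a=np.radians(y);u=np.array([np.cos(a),np.sin(a)]);G=np.array([.5906,.0939])+.14*u;d=(G-p[:2])@u;print("G",G,"d",d,"perp",(G-p[:2])@[-u[1],u[0]])
h=.163;prev=np.r_[p,y]
for yy,th,n in [(-73.6,2,5),(-76.6,4,4),(-79.6,6,4),(-82.6,8,4),(-85.6,10,4),(-91,11.5,4),(-97,12.7,4),(-105.3,12.7,5),(-105.3,8,5),(-105.3,4,5),(-105.3,0,6)]:
    a,t=np.radians([yy,th]);q=G+np.array([np.cos(a),np.sin(a)])*(-d*np.cos(t)+h*np.sin(t))
    P=np.r_[q,p[2]+d*np.sin(t)+h*np.cos(t)-h,yy];D=P-prev;D[:3]/=.2;D[3]/=90;print(yy,th,n,P.round(4),"per row",(D/n).round(4));prev=P
E
```

```text
[0.59469754 0.08194113 0.16132476] -71.59597594280626 [ 2.14838107  0.10870384 -0.4847695 ] 0.04373316959225714
G [ 0.6348002  -0.03893954] d 0.1273591209634599 perp -0.00011236701375140056
-73.6 2 5 [  0.6005   0.0777   0.1657 -73.6   ] per row [ 0.0058 -0.0042  0.0043 -0.0045]
-76.6 4 4 [ 6.080e-01  7.360e-02  1.698e-01 -7.660e+01] per row [ 0.0094 -0.0051  0.0052 -0.0083]
-79.6 6 4 [ 6.150e-01  6.890e-02  1.737e-01 -7.960e+01] per row [ 0.0088 -0.0059  0.0049 -0.0083]
-82.6 8 4 [ 6.215e-01  6.360e-02  1.775e-01 -8.260e+01] per row [ 0.0081 -0.0066  0.0046 -0.0083]
-85.6 10 4 [ 6.273e-01  5.790e-02  1.810e-01 -8.560e+01] per row [ 0.0073 -0.0072  0.0044 -0.0083]
-91 11.5 4 [ 6.364e-01  5.340e-02  1.834e-01 -9.100e+01] per row [ 0.0113 -0.0057  0.0031 -0.015 ]
-97 12.7 4 [ 6.456e-01  4.880e-02  1.853e-01 -9.700e+01] per row [ 0.0115 -0.0057  0.0024 -0.0167]
-105.3 12.7 5 [ 6.581e-01  4.630e-02  1.853e-01 -1.053e+02] per row [ 0.0126 -0.0025  0.     -0.0184]
-105.3 8 5 [ 6.621e-01  6.080e-02  1.775e-01 -1.053e+02] per row [ 0.004   0.0145 -0.0079  0.    ]
-105.3 4 5 [ 6.653e-01  7.260e-02  1.698e-01 -1.053e+02] per row [ 0.0032  0.0118 -0.0077  0.    ]
-105.3 0 6 [ 6.684e-01  8.390e-02  1.613e-01 -1.053e+02] per row [ 0.0026  0.0094 -0.0071  0.    ]
```

Emit:
send_rows(
  targets=[
    {"x": 0.0025, "y": -0.0065, "z": 0.0055, "spin": 0, "claw": 40},
    {"x": 0.0025, "y": -0.0065, "z": 0.0055, "spin": 0, "claw": 40},
    {"x": 0.0075, "y": -0.0025, "z": 0.0035, "spin": -0.0075, "claw": 40},
    {"x": 0.0085, "y": -0.0025, "z": 0.0035, "spin": -0.0075, "claw": 40},
    {"x": 0.0085, "y": -0.003, "z": 0.0035, "spin": -0.0075, "claw": 40},
    {"x": 0.0094, "y": -0.0051, "z": 0.0052, "spin": -0.0083, "claw": 40},
    {"x": 0.0094, "y": -0.0051, "z": 0.0052, "spin": -0.0083, "claw": 40},
    {"x": 0.0094, "y": -0.0051, "z": 0.0052, "spin": -0.0083, "claw": 40},
    {"x": 0.0094, "y": -0.0051, "z": 0.0052, "spin": -0.0083, "claw": 40},
  ],
  force=45,
)

```text
time_s: 12.0
ee_pos: [0.608, 0.0735, 0.1695]
eef_rot: [-3.141, 0.0, 1.803]
force: [-0.1, -0.1, -7.8]
grip_width: 0.0438
grip_force: 45.0
```

```bash
python3 - <<'E'
from h import *
o=get_obs();y=np.degrees(o["eef_rot"][2])-180;p=np.array(o["ee_pos"]);print(p,y,o["force"],o["moment"],o["grip_width"])
E
```

```text
[0.60797595 0.07348536 0.16946058] -76.68212077011565 [-0.08209613 -0.08528328 -7.77294853] [ 0.13180137 -0.03974844 -0.02317644] 0.043798912405821136
```

```bash
cat >> h.py <<'E'
def farprof(hyp,n="top"):
    # hyp: list of (label, origin far-top-edge-mid 3D, u3 along top); print edges found along projected line
    im=camera(n);s=cv2.cvtColor(im,cv2.COLOR_BGR2HSV)[...,1].astype(np.float32)
    return im,s
def line(s,n,A,B,k=60):
    a,b=np.array(proj(n,A)),np.array(proj(n,B));pts=np.array([a+(b-a)*i/(k-1) for i in range(k)],np.float32)
    return cv2.remap(s,pts[None,:,0].copy(),pts[None,:,1].copy(),1)[0]
E
python3 - <<'E'
from h import *
im,s=farprof([]);o=get_obs();y=np.degrees(o["eef_rot"][2])-180;p=np.array(o["ee_pos"]);a=np.radians(y);u=np.array([np.cos(a),np.sin(a)]);v=np.array([-u[1],u[0]])
print(o["force"],o["moment"])
G=np.array([.6348,-.0389]);t=np.radians(4.1)
TA=np.r_[G+u*.165*np.sin(t),.165*np.cos(t)]   # far top edge if tipped
TB=np.r_[p[:2]+u*.1274,p[2]+.0037]            # if lifted untilted
for vv in(.0,.01,.017):
    w=np.r_[v*vv,0]
    for nm,T in(("tip",TA),("lift",TB)):
        L=line(s,"top",T+w-np.r_[u*.03,0],T+w+np.r_[u*.03,0],25);print(vv,nm,[int(x) for x in L])
for th in(TA,TB):print([np.round(proj("top",th+np.r_[v*q,0]),1) for q in(-.0225,.0225)])
cv2.imwrite("pics/t6.png",cv2.resize(im[130:215,255:340],(600,600),interpolation=2))
E
```

```text
[ 0.22033134 -0.21086949 -7.14324829] [ 0.13223893 -0.01773122 -0.07751368]
0.0 tip [2, 2, 1, 1, 0, 0, 1, 2, 2, 2, 2, 15, 66, 108, 120, 126, 126, 116, 108, 113, 121, 124, 123, 127, 113]
0.0 lift [2, 2, 1, 0, 0, 0, 1, 2, 2, 3, 2, 20, 74, 110, 121, 126, 122, 111, 105, 111, 121, 125, 124, 127, 114]
0.01 tip [2, 0, 0, 0, 0, 0, 0, 2, 2, 2, 2, 13, 66, 102, 104, 108, 108, 109, 119, 125, 115, 89, 61, 45, 44]
0.01 lift [1, 0, 0, 0, 0, 0, 1, 2, 2, 2, 2, 23, 81, 107, 105, 109, 111, 117, 124, 114, 90, 58, 45, 46, 44]
0.017 tip [2, 2, 3, 2, 2, 2, 2, 2, 2, 2, 2, 4, 68, 105, 116, 121, 107, 76, 45, 46, 43, 42, 45, 43, 46]
0.017 lift [2, 2, 3, 2, 2, 2, 2, 2, 3, 2, 2, 9, 74, 111, 113, 83, 56, 45, 43, 45, 45, 43, 46, 45, 44]
[array([319.4, 162.7]), array([315.3, 144.4])]
[array([319.5, 162.2]), array([315.3, 143.8])]
```

```bash
python3 - <<'E'
from h import *
im=camera("top");sc=camera("scene");o=get_obs();y=np.degrees(o["eef_rot"][2])-180;p=np.array(o["ee_pos"]);a=np.radians(y);u=np.array([np.cos(a),np.sin(a)]);v=np.array([-u[1],u[0]])
G=np.array([.6348,-.0389])
def crop(i,x,y,w=50,k=8):return cv2.resize(np.clip(i[y:y+w,x:x+w].astype(float)*1.2,0,255).astype(np.uint8),(400,400),interpolation=cv2.INTER_CUBIC)
A=crop(im,290,130);B=crop(sc,290,130)
for s in(-.0225,.0225):
  for P,c in((np.r_[G+v*s,0],(0,255,0)),(np.r_[p[:2]+u*.1274+v*s,p[2]-.1613],(0,0,255))):
    for I,n,x0,y0 in((A,"top",290,130),(B,"scene",290,130)):
        q=proj(n,P);cv2.circle(I,(int((q[0]-x0+.5)*8),int((q[1]-y0+.5)*8)),3,c,1)
cv2.imwrite("pics/t7.png",np.hstack([A,B]));print(o["force"])
E
```

```text
[-0.10999537  0.03138715 -7.70777541]
```

View pics/t7.png

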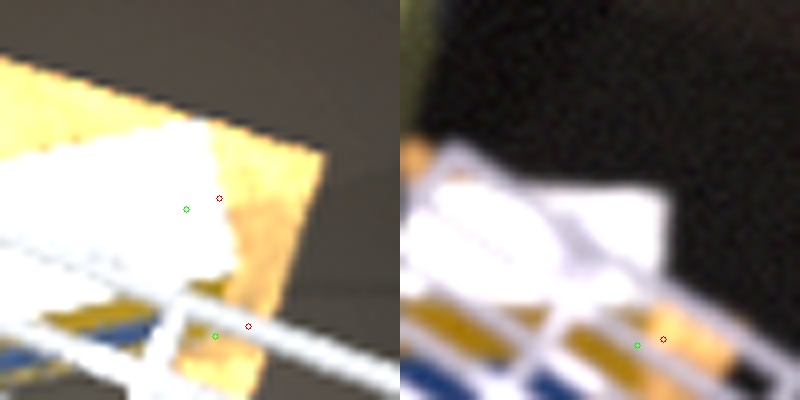

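Emit:
send_rows(
  targets=[
    {"x": 0.0088, "y": -0.0059, "z": 0.0049, "spin": -0.0083, "claw": 40},
    {"x": 0.0088, "y": -0.0059, "z": 0.0049, "spin": -0.0083, "claw": 40},
    {"x": 0.0088, "y": -0.0059, "z": 0.0049, "spin": -0.0083, "claw": 40},
    {"x": 0.0088, "y": -0.0059, "z": 0.0049, "spin": -0.0083, "claw": 40},
    {"x": 0.0081, "y": -0.0066, "z": 0.0046, "spin": -0.0083, "claw": 40},
    {"x": 0.0081, "y": -0.0066, "z": 0.0046, "spin": -0.0083, "claw": 40},
    {"x": 0.0081, "y": -0.0066, "z": 0.0046, "spin": -0.0083, "claw": 40},
    {"x": 0.0081, "y": -0.0066, "z": 0.0046, "spin": -0.0083, "claw": 40},
    {"x": 0.0073, "y": -0.0072, "z": 0.0044, "spin": -0.0083, "claw": 40},
    {"x": 0.0073, "y": -0.0072, "z": 0.0044, "spin": -0.0083, "claw": 40},
    {"x": 0.0073, "y": -0.0072, "z": 0.0044, "spin": -0.0083, "claw": 40},
    {"x": 0.0073, "y": -0.0072, "z": 0.0044, "spin": -0.0083, "claw": 40},
  ],
  force=45,
)

```text
time_s: 13.35
ee_pos: [0.6274, 0.0578, 0.1808]
eef_rot: [-3.142, -0.0, 1.647]
force: [0.3, -0.6, -7.6]
grip_width: 0.0437
grip_force: 45.0
```

```bash
python3 - <<'E'
from h import *
o=get_obs();y=np.degrees(o["eef_rot"][2])-180;p=np.array(o["ee_pos"]);print(p,y,o["force"],o["moment"],o["grip_width"])
E
```

```text
[0.62743323 0.05783019 0.1808404 ] -85.63515154749487 [ 0.30398482 -0.59334119 -7.58068715] [ 0.26817486 -0.01441961  0.04380745] 0.0437009708801278
```

Emit:
send_rows(
  targets=[
    {"x": 0.0113, "y": -0.0057, "z": 0.0031, "spin": -0.015, "claw": 40},
    {"x": 0.0113, "y": -0.0057, "z": 0.0031, "spin": -0.015, "claw": 40},
    {"x": 0.0113, "y": -0.0057, "z": 0.0031, "spin": -0.015, "claw": 40},
    {"x": 0.0113, "y": -0.0057, "z": 0.0031, "spin": -0.015, "claw": 40},
    {"x": 0.0115, "y": -0.0057, "z": 0.0024, "spin": -0.0167, "claw": 40},
    {"x": 0.0115, "y": -0.0057, "z": 0.0024, "spin": -0.0167, "claw": 40},
    {"x": 0.0115, "y": -0.0057, "z": 0.0024, "spin": -0.0167, "claw": 40},
    {"x": 0.0115, "y": -0.0057, "z": 0.0024, "spin": -0.0167, "claw": 40},
    {"x": 0.0126, "y": -0.0032, "z": 0, "spin": -0.0184, "claw": 40},
    {"x": 0.0126, "y": -0.003, "z": 0, "spin": -0.0184, "claw": 40},
    {"x": 0.0126, "y": -0.0025, "z": 0, "spin": -0.0184, "claw": 40},
    {"x": 0.0126, "y": -0.002, "z": 0, "spin": -0.0184, "claw": 40},
    {"x": 0.0126, "y": -0.0015, "z": 0, "spin": -0.0184, "claw": 40},
  ],
  force=45,
)

```text
time_s: 14.65
ee_pos: [0.6584, 0.0463, 0.1851]
eef_rot: [-3.141, 0.0, 1.302]
force: [0.0, -0.3, -8.8]
grip_width: 0.0437
grip_force: 45.0
```

```bash
python3 - <<'E'
from h import *
o=get_obs();y=np.degrees(o["eef_rot"][2])-180;p=np.array(o["ee_pos"]);print(p,y,o["force"],o["moment"],o["grip_width"])
G=np.array([.6348,-.0389]);d=.1274;h=.163;prev=np.r_[p,y]
for yy,th,n in [(y,12.7,1),(y,8,6),(y,4,6),(y,0,8)]:
    a,t=np.radians([yy,th]);q=G+np.array([np.cos(a),np.sin(a)])*(-d*np.cos(t)+h*np.sin(t))
    P=np.r_[q,.1613+d*np.sin(t)+h*np.cos(t)-h,yy];D=P-prev;D[:3]/=.2;D[3]/=90;print(yy,th,n,P.round(4),"per row",(D/n).round(4));prev=P
E
```

```text
[0.65835568 0.04634721 0.18509427] -105.40354848373977 [ 0.02505447 -0.31626466 -8.78957796] [ 0.19498499 -0.07544817  0.04739044] 0.043691526151445205
-105.40354848373977 12.7 1 [ 6.583000e-01  4.640000e-02  1.853000e-01 -1.054035e+02] per row [-0.0003  0.0001  0.0011  0.    ]
-105.40354848373977 8 6 [ 6.623000e-01  6.090000e-02  1.774000e-01 -1.054035e+02] per row [ 0.0033  0.0121 -0.0066  0.    ]
-105.40354848373977 4 6 [ 6.655000e-01  7.270000e-02  1.698000e-01 -1.054035e+02] per row [ 0.0027  0.0098 -0.0064  0.    ]
-105.40354848373977 0 8 [ 6.686000e-01  8.390000e-02  1.613000e-01 -1.054035e+02] per row [ 0.0019  0.007  -0.0053  0.    ]
```

Emit:
send_rows(
  targets=[
    {"x": 0.0033, "y": 0.0121, "z": -0.0066, "spin": 0, "claw": 40},
    {"x": 0.0033, "y": 0.0121, "z": -0.0066, "spin": 0, "claw": 40},
    {"x": 0.0033, "y": 0.0121, "z": -0.0066, "spin": 0, "claw": 40},
    {"x": 0.0033, "y": 0.0121, "z": -0.0066, "spin": 0, "claw": 40},
    {"x": 0.0033, "y": 0.0121, "z": -0.0066, "spin": 0, "claw": 40},
    {"x": 0.0033, "y": 0.0121, "z": -0.0066, "spin": 0, "claw": 40},
    {"x": 0.0027, "y": 0.0098, "z": -0.0064, "spin": 0, "claw": 40},
    {"x": 0.0027, "y": 0.0098, "z": -0.0064, "spin": 0, "claw": 40},
    {"x": 0.0027, "y": 0.0098, "z": -0.0064, "spin": 0, "claw": 40},
    {"x": 0.0027, "y": 0.0098, "z": -0.0064, "spin": 0, "claw": 40},
    {"x": 0.0027, "y": 0.0098, "z": -0.0064, "spin": 0, "claw": 40},
    {"x": 0.0027, "y": 0.0098, "z": -0.0064, "spin": 0, "claw": 40},
  ],
  force=45,
)

```text
time_s: 15.85
ee_pos: [0.6654, 0.0727, 0.1696]
eef_rot: [3.141, 0.0, 1.304]
force: [0.5, -1.4, -6.2]
grip_width: 0.0434
grip_force: 45.0
```

Emit:
send_rows(
  targets=[
    {"x": 0.002, "y": 0.0075, "z": -0.0057, "spin": 0, "claw": 40},
    {"x": 0.002, "y": 0.0075, "z": -0.0057, "spin": 0, "claw": 40},
    {"x": 0.002, "y": 0.0075, "z": -0.0057, "spin": 0, "claw": 40},
    {"x": 0.002, "y": 0.0075, "z": -0.0057, "spin": 0, "claw": 40},
    {"x": 0.002, "y": 0.0075, "z": -0.0057, "spin": 0, "claw": 40},
    {"x": 0.002, "y": 0.0075, "z": -0.0055, "spin": 0, "claw": 40},
    {"x": 0.0015, "y": 0.005, "z": -0.004, "spin": 0, "claw": 40},
    {"x": 0.001, "y": 0.0035, "z": -0.003, "spin": 0, "claw": 40},
    {"x": 0.0005, "y": 0.0018, "z": -0.0015, "spin": 0, "claw": 40},
    {"x": 0, "y": 0, "z": 0, "spin": 0, "claw": 40},
  ],
  force=45,
)

```text
time_s: 16.85
ee_pos: [0.6685, 0.0835, 0.1617]
eef_rot: [3.141, 0.0, 1.304]
force: [-3.1, -2.6, 4.6]
grip_width: 0.0439
grip_force: 45.0
```

```bash
python3 - <<'E'
from h import *
o=get_obs();y=np.degrees(o["eef_rot"][2])-180;p=np.array(o["ee_pos"]);print(p,y,o["force"],o["moment"],o["grip_width"])
E
```

```text
[0.66845629 0.08347704 0.16172117] -105.27339570658103 [-3.11054325 -2.62005279  4.6329647 ] [-0.76819023  0.72790232  0.03099005] 0.0438510533920284
```

Emit:
send_rows(
  targets=[
    {"x": 0, "y": 0, "z": 0.002, "spin": 0, "claw": 42},
    {"x": 0, "y": 0, "z": 0, "spin": 0, "claw": 47},
    {"x": 0, "y": 0, "z": 0, "spin": 0, "claw": 55},
    {"x": 0, "y": 0, "z": 0, "spin": 0, "claw": 62},
    {"x": 0, "y": 0, "z": 0.01, "spin": 0, "claw": 62},
    {"x": 0, "y": 0, "z": 0.05, "spin": 0, "claw": 62},
    {"x": 0, "y": 0, "z": 0.15, "spin": 0, "claw": 62},
    {"x": 0, "y": 0, "z": 0.2, "spin": 0, "claw": 62},
    {"x": 0, "y": 0, "z": 0.2, "spin": 0, "claw": 62},
    {"x": 0, "y": 0, "z": 0.2, "spin": 0, "claw": 62},
    {"x": -0.1, "y": -0.15, "z": 0.1, "spin": 0, "claw": 62},
    {"x": -0.1, "y": -0.2, "z": 0, "spin": 0, "claw": 62},
    {"x": -0.1, "y": -0.2, "z": 0, "spin": 0, "claw": 62},
    {"x": -0.1, "y": -0.2, "z": 0, "spin": 0, "claw": 62},
    {"x": -0.1, "y": -0.2, "z": 0, "spin": 0, "claw": 62},
    {"x": -0.1, "y": -0.2, "z": 0, "spin": 0, "claw": 62},
    {"x": -0.1, "y": -0.2, "z": 0, "spin": 0, "claw": 62},
    {"x": -0.1, "y": -0.2, "z": 0, "spin": 0, "claw": 62},
    {"x": -0.1, "y": -0.2, "z": 0, "spin": 0, "claw": 62},
    {"x": -0.1, "y": -0.2, "z": 0, "spin": 0, "claw": 62},
  ],
  force=45,
)

```text
time_s: 18.85
ee_pos: [0.4673, -0.3076, 0.3446]
eef_rot: [3.14, 0.0, 1.304]
force: [0.0, -0.4, 1.0]
grip_width: 0.062
grip_force: 0.0
```

```bash
python3 - <<'E'
from h import *
im=camera("top");o=get_obs();print(o["ee_pos"],o["time_s"],o["force"])
hsv=cv2.cvtColor(im,cv2.COLOR_BGR2HSV)
# lid: white near expected
m=cv2.inRange(hsv,(0,0,150),(180,40,255));x0,y0,x1,y1=225,105,335,190;w=np.zeros_like(m);w[y0:y1,x0:x1]=m[y0:y1,x0:x1]
G=np.array([.6348,-.0389]);a=np.radians(-105.3);u=np.array([np.cos(a),np.sin(a)]);v=np.array([-u[1],u[0]])
P={(X,s):np.r_[G+u*X+v*s,.165] for X in(-.14,0) for s in(-.0225,.0225)}
print("pred lid px",[np.round(proj("top",q),1) for q in P.values()])
s=hsv[...,1].astype(np.float32);g=cv2.cvtColor(im,cv2.COLOR_BGR2GRAY).astype(np.float32)
C=np.r_[G-u*.07,.165]
def edge(A,B):
    k=121;d=line(s,"top",A,B,k);e=np.abs(np.diff(cv2.GaussianBlur(d[None],(9,1),0)[0]));i=int(e.argmax());return A+(B-A)*(i+.5)/(k-1),e.max()
U=np.r_[u,0];V=np.r_[v,0]
for X in(-.05,-.03,-.01,.02):
    A,ea=edge(C+U*X+V*.008,C+U*X+V*.036);B,eb=edge(C+U*X-V*.008,C+U*X-V*.036);print("X",X,"v+",round(float((A-C)@V),4),ea,"v-",round(float((B-C)@V),4),eb)
for Y in(-.01,.01):
    A,ea=edge(C+U*.05+V*Y,C+U*.09+V*Y);B,eb=edge(C-U*.05+V*Y,C-U*.09+V*Y);print("Y",Y,"far",round(float((A-C)@U),4),ea,"free",round(float((B-C)@U),4),eb)
cv2.imwrite("pics/t8.png",cv2.resize(im[90:290,160:430],(800,593),interpolation=2))
# mat edge corners & others moved?
b=cv2.imread("pics/top0.png")
for n,lo,hi,box in(("lamp",(95,150,100),(125,255,255),(250,190,290,232)),("wedge",(0,150,80),(10,255,255),(160,195,205,255)),("marble",(50,80,30),(85,255,255),(135,150,185,200)),("spikes",(0,0,140),(180,60,255),(380,225,430,290))):
    r=[]
    for I in(b,im):
        c=cv2.inRange(cv2.cvtColor(I,cv2.COLOR_BGR2HSV),lo,hi)[box[1]:box[3],box[0]:box[2]];M=cv2.moments(c,True);r.append((round(M["m10"]/max(M["m00"],1),1),round(M["m01"]/max(M["m00"],1),1),M["m00"]))
    print(n,r)
E
```

```text
[ 0.46461706 -0.31243911  0.34424317] 18.9 [-1.74659705 -4.4814571  -0.47492414]
pred lid px [array([253.6, 147.6]), array([258.9, 129.6]), array([309.9, 163.6]), array([315.2, 145.6])]
X -0.05 v+ 0.0233 9.617439 v- -0.0266 12.39312
X -0.03 v+ 0.0235 8.393322 v- -0.0256 13.356552
X -0.01 v+ 0.027 8.556755 v- -0.0254 13.842453
X 0.02 v+ 0.023 10.058117 v- -0.0333 5.833786
Y -0.01 far 0.0712 12.467346 free -0.0715 1.4330521
Y 0.01 far 0.0718 17.29638 free -0.0715 1.0605354
lamp [(17.6, 22.3, 375.0), (17.8, 22.4, 385.0)]
wedge [(23.6, 29.6, 824.0), (23.6, 29.6, 824.0)]
marble [(23.1, 25.6, 571.0), (23.1, 25.6, 568.0)]
spikes [(24.1, 33.0, 1249.0), (23.2, 30.9, 1100.0)]
```

Emit:
send_rows(
  targets=[
    {"x": 0, "y": 0, "z": 0, "spin": 0, "claw": 62},
    {"x": 0, "y": 0, "z": 0, "spin": 0, "claw": 62},
    {"x": 0, "y": 0, "z": 0, "spin": 0, "claw": 62},
  ],
)

```text
time_s: 19.2
ee_pos: [0.4689, -0.3053, 0.3439]
eef_rot: [3.141, 0.0, 1.306]
force: [0.6, -0.2, -0.9]
grip_width: 0.062
grip_force: 0.0
```

```bash
python3 -c "
from station import *
print(hand_in())"
```

```text
the job is handed in; nothing more can be done
None
```

The grit tin was walked out in two tips (free end, then far end) and handed in at 19.2 s, upright and released on the mat (about 13 mm inside its nearest edge, square to about 1°). The headlamp, wedge and paperweight measured unmoved; the arm partly hid the spikes in the last picture, but nothing came near them. Contact forces at the checks stayed under about 10 N, though in the second swing I judged the far end to be on the bench from force readings and one mid-tip picture.

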